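# Empty the blue sample box into its catch tray

### The job

Empty the blue sample box, which pivots on its tipping stand. First swing its lid fully back past the detent, so that it stays open by itself; only then tip the box forward by its rear knob, over its front edge, right to its stop, so that the vial drops into the white tray of the same stand. Leave the vial lying in the tray, the box tipped on its stop and the lid still fully back.

Things in the scene. Friction and masses are not known exactly. Their poses are not given: they have to be found in the camera images.
- stand_blue: Fixed stand of the blue box; a yellow twin stands beside it. Origin on the bench below the tip axis; x from tray to box rear, y left, z up; numbers in mm in this frame. White tray: x -175 to -11, y +-62, floor z 10, rim z 51. Tip axis along y through x 0, z 95. Box, level: x 0 to 95, y +-40, z 95 to 143, walls 4, 45 degree ramp inside its front. Cheeks at y +-49, 8 thick, to z 106.
- lid_blue (a joint): Lid angle, rad: 0 shut, 2.1 fully back, over to +y. Hinge along x at y 40, z 143 (stand frame). Plate 92 x 80, 6 thick; edge at z 215 when back. White drum knob, 18 across, 24 long along x, centre at x 47.5, y -30, z 175 when shut: pinch its flat ends from above; it turns in the fingers. About 2 N. Detent at 1.73: let go below, it falls shut; above 1.85 it snaps to 2.1 and stays.
- box_blue (a joint): Tip angle of box, lid and rear knob about the tip axis, rad: 0 level on its rest, grows as the rear rises and comes over to the tray, 1.83 at the stop. Rear knob: orange drum, 18 mm across, 24 long along y, centre at x 130, y 0, z 147 (stand frame, box level), on a 9 mm neck: pinch its flat ends from above; it can turn in the fingers. About 2 N; past 1.3 rad it falls to the stop and stays.
- vial: Clear vial with a red cap, a cylinder 20 mm across and 46 long, about 20 g, origin at its middle, y along its length. It starts lying in the blue box under the shut lid and slides or rolls out when the box is tipped.

How it is judged:
By the outcome, as a careful person would: the job done as asked, in the order asked, and still so for the second after the job is handed in, with the robot touching nothing.
It also fails if it takes over 66 s, if anything falls off the work surface, if the arm or the gripper's body presses on something with over 40 N, if the wrist force passes 120 N, or if a joint passes its speed limit or range.

### The arm

A 7-joint arm with a two-finger parallel gripper is mounted at the origin on the work surface. World frame = base frame: x ahead of the robot, y to its left, z up, the work surface at z = 0. Lengths are in m, angles in rad, forces in N, time in s.
With the tool pointing down it reaches from about 0.4 to 0.85 m from the base axis. Payload 10.4 kg.
Tool frame: the origin (TCP) lies at the very end of the fingers, on their centre line; the grasp point (between the pads) lies 19 mm behind it; z points along the fingers, y is the line along which they close (so a half turn about z gives the same grasp; the last joint's range is limited). The gripper opens to 85 mm and grips with 20 to 120 N. Pads are 22 mm wide; open, the fingers measure 114 mm over their backs; the gripper's body (76 mm by 85 mm) begins 54 mm behind the grasp point. The pads swing forward as they close: fully open they stand 13 mm farther back than shut.
Start: joints at [-1.318, 0.332, -0.065, 1.46, 0.022, 1.35, -0.088], TCP at [0.17, 0.601, 0.231] pointing down, gripper open.
Joint ranges: [-2.6, 2.6], [-0.5, 2.12], [-1.47, 1.34], [0.16, 2.42], [-1.27, 4.41], [0.06, 2.06], [-2.6, 2.6]. Speed limits (rad/s): [2.22, 2.22, 2.79, 2.79, 3.14, 3.14, 3.14].

### API

Orientations are given as a unit quaternion [x, y, z, w].
In Python, from workcell import * gives the robot as it stands.
- The arm moves only by the tool step_arm, never from a script. Its argument "commands" is one flat list of numbers, 7 for each row, row after row: the finger opening in mm, from 0 to 85.4, then the shift along the world's x, y, z as a fraction of full scale, then the turn, a rotation vector about the world's x, y, z as a fraction of full scale. A call has exactly 10 rows; each row is the pose to reach, as a shift and turn from the pose commanded when the call began, turning the shorter way round; what a row does not reach only later rows make up. Full scale, the value 1, is 0.6 m for a shift and pi rad for a turn. A row lasts 1/8 s, in which the tool goes at most 62.5 mm and 10.7 degrees, less where a joint would pass 70% of its speed; a pose out of reach is approached as far as the arm can. A call with a number of a shift or a turn outside -1 to 1 is refused whole. A call with a gripper value outside its range is refused whole. The fingers move at their own pace and stop on an object; "squeeze" is the grip in N (left out, the last holds). Time passes only in rows, so rows that repeat a pose let the fingers close, or fill a call up. It gives the time, the measured TCP pose, the force, the opening and the grip force at its end, in the units of the state.
- get_obs(): the state, without advancing time (a new reading comes with each control period).
- camera(name): name is "scene" or "top" or "wrist"; returns the picture (480x640x3 uint8, red, green, blue); there is no depth.
- camera_params(name): a dict with "mtx" (3x3 intrinsics, pixels), "dist" ([k1, k2, p1, p2, k3] as OpenCV has them; the pictures are not rectified), "extrinsics" (4x4, takes a point from world to camera coordinates); the wrist camera has in their place "tool_from_camera" (4x4, takes a point from camera to tool coordinates, whose origin is the TCP and whose axes are the flange's). Camera axes: x right, y down, z forward; pixel columns grow to the right and rows downward; lengths in m; the calibration is good to about 2 mm. A picture is of the moment at which its call begins: read the wrist's pose just before it. camera_params takes no time and is no camera call.
- hand_in(): hands the job in; it is judged then, once.
The state is a dict: "clock": time; "joint_pos": joint angles; "joint_velocities": joint speeds; "tau": joint torques, N m; "position": TCP position; "ee_rot": TCP orientation; "ft_force": force on the tool from outside, world axes, zero at the start; "torque": the same for the moment, N m; "grip_width": opening from 0.0 (shut) to 1.0 (fully open); "grasp_force": force on a finger pad.
Only numpy, scipy, OpenCV 4.12 (cv2) and the standard library are available. Lean on these libraries where they do the work, as an engineer would, in place of code of your own. Each camera call takes 0.05 s, during which the arm holds its last target. There are 200 camera calls.

## Working session

There is one attempt and no reset: what is moved stays moved. The work goes in short steps, Python scripts to look and compute and a tool call to move; the robot and the scene stay as the last step left them, time stands still between calls to the robot, and variables do not carry over. Pictures are saved under pics/ and viewed, at most 10 in all, crops included, and the job is handed in when it is done.

Besides the shell and the picture viewer there is one more tool, called after ">>>" in YAML: its name, and indented under it one key for each argument. step_arm: Moves the arm, as the interface text tells. Its arguments: {"type":"object","properties":{"commands":{"type":"array","items":{"type":"number"}},"squeeze":{"type":"number"}},"required":["commands"]}

```bash
mkdir -p pics
python3 - <<'E'
from workcell import *
import cv2
for n in("scene","top"):
    cv2.imwrite(f"pics/{n}0.png",camera(n)[:,:,::-1])
o=get_obs();print(o["position"],o["ee_rot"],o["clock"])
E
```

```text
[0.17013079 0.60106195 0.23060859] [ 1.37464755e-01  9.90506461e-01 -6.24314616e-04 -5.31330724e-05] 0.1
```

View pics/top0.png

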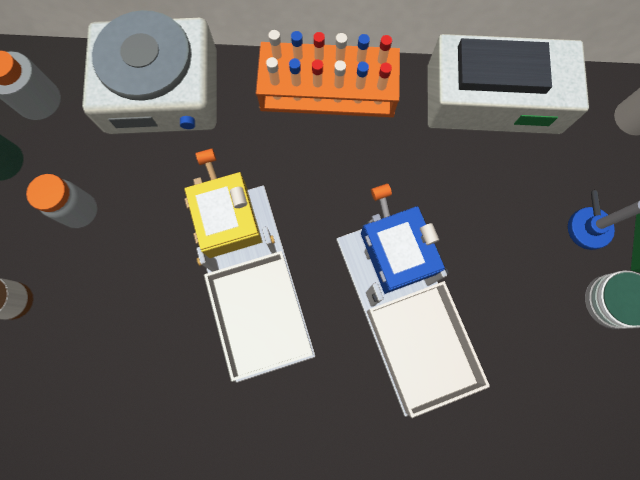

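View pics/scene0.png

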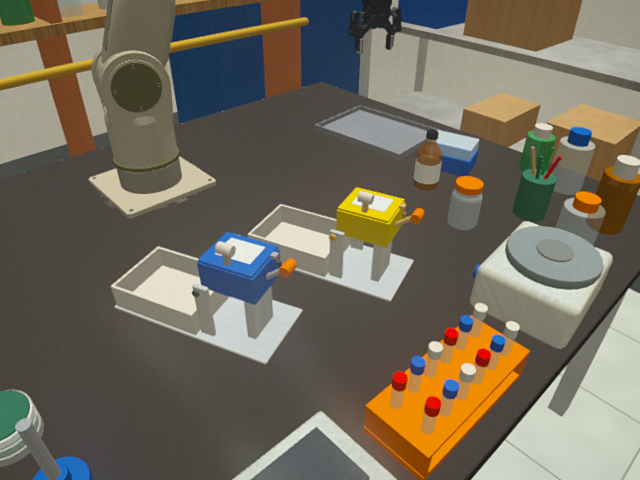

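```bash
cat > h.py <<'E'
import numpy as np,cv2
from workcell import *
from scipy.optimize import least_squares
from scipy.spatial.transform import Rotation as R
def proj(n,P):
    c=camera_params(n);E=np.array(c["extrinsics"])
    return cv2.projectPoints(np.array(P,float),cv2.Rodrigues(E[:3,:3])[0],E[:3,3],np.array(c["mtx"]),np.array(c["dist"]))[0][:,0]
def s2w(p,P):
    P=np.array(P,float)/1000;c,s=np.cos(p[2]),np.sin(p[2])
    return np.c_[p[0]+c*P[:,0]-s*P[:,1],p[1]+s*P[:,0]+c*P[:,1],P[:,2]]
E
python3 - <<'E'
from h import *
S=[(-11,62,51),(-11,-62,51),(-175,-62,51),(-175,62,51),(130,0,147),(47.5,-30,175)]
U=[(369,310),(444,284),(488,385),(408,414),(382,192),(430,234)]
T=[(130,0,147),(47.5,-30,175),(-175,62,51),(-175,-62,51)]
V=[(288,268),(226,250),(159,249),(113,290)]
f=lambda p:np.r_[(proj("top",s2w(p,S))-U).ravel(),(proj("scene",s2w(p,T))-V).ravel()]
r=min((least_squares(f,[.6,0,a]) for a in(0,.5,-.5,3)),key=lambda r:r.cost)
print(r.x,r.fun.reshape(-1,2).round(1))
print(s2w(r.x,[(130,0,147),(47.5,-30,175),(47.5,40,143),(0,0,95)]))
E
```

```text
[ 0.50712682 -0.13253649  0.39349597] [[ 0.1 -2.4]
 [ 0.3 -3.8]
 [ 0.7  0.3]
 [ 2.2  1.8]
 [-0.4 -1.6]
 [-0.7 -1.2]
 [-0.2 -1. ]
 [-0.7 -1.8]
 [-0.3 -4.1]
 [-2.1 -5.4]]
[[ 0.62719148 -0.08269195  0.147     ]
 [ 0.56249918 -0.14203129  0.175     ]
 [ 0.53565982 -0.07738109  0.143     ]
 [ 0.50712682 -0.13253649  0.095     ]]
```

>>> step_arm:
  commands: [60,0.5,-0.667,0.15,0,0,-0.287,60,0.5,-0.667,0.15,0,0,-0.287,60,0.5,-0.667,0.15,0,0,-0.287,60,0.5,-0.667,0.15,0,0,-0.287,60,0.5,-0.667,0.15,0,0,-0.287,60,0.5,-0.667,0.15,0,0,-0.287,60,0.5,-0.667,0.15,0,0,-0.287,60,0.5,-0.667,0.15,0,0,-0.287,60,0.5,-0.667,0.15,0,0,-0.287,60,0.5,-0.667,0.15,0,0,-0.287]
  squeeze: 30

```text
clock: 1.35
position: [0.47, 0.2012, 0.321]
ee_rot: [0.556, 0.831, -0.0, -0.0]
ft_force: [-0.5, 0.8, -0.5]
grip_width: 0.702
grasp_force: 0.0
```

>>> step_arm:
  commands: [60,0.154,-0.572,-0.1,0,0,0,60,0.154,-0.572,-0.1,0,0,0,60,0.154,-0.572,-0.1,0,0,0,60,0.154,-0.572,-0.1,0,0,0,60,0.154,-0.572,-0.1,0,0,0,60,0.154,-0.572,-0.1,0,0,0,60,0.154,-0.572,-0.1,0,0,0,60,0.154,-0.572,-0.1,0,0,0,60,0.154,-0.572,-0.1,0,0,0,60,0.154,-0.572,-0.1,0,0,0]

```text
clock: 2.6
position: [0.5628, -0.1405, 0.2615]
ee_rot: [0.554, 0.832, 0.0, -0.0]
ft_force: [0.1, -0.8, 0.9]
grip_width: 0.702
grasp_force: 0.0
```

Run:
```python
from h import *
o=get_obs();im=camera("wrist");cv2.imwrite("pics/w1.png",im[:,:,::-1])
print(o["position"],o["ee_rot"],o["clock"],o["joint_pos"])
c=camera_params("wrist");T=np.array(c["tool_from_camera"])
W=np.eye(4);W[:3,:3]=R.from_quat(o["ee_rot"]).as_matrix();W[:3,3]=o["position"]
E=np.linalg.inv(W@T)
p=[.50713,-.13254,.3935]
print(cv2.projectPoints(s2w(p,[(47.5,-30,175),(35.5,-30,184),(59.5,-30,184),(130,0,147)]),cv2.Rodrigues(E[:3,:3])[0],E[:3,3],np.array(c["mtx"]),np.array(c["dist"]))[0][:,0])
np.save("E1.npy",E)
```

```text
[ 0.56278621 -0.14052534  0.2614974 ] [ 5.54382645e-01  8.32261808e-01  4.06603905e-04 -6.75329510e-06] 2.6 [-0.42324184  0.24862894  0.71036818  1.57236653 -0.16491891  1.38137733
  0.69856608]
[[311.99986984 249.2189561 ]
 [294.05042057 253.76506046]
 [329.92905545 253.81670577]
 [422.6003899  198.76603923]]
```

View pics/w1.png

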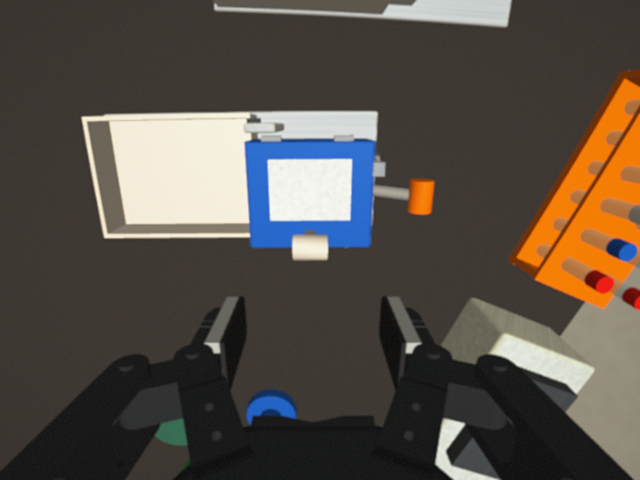

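>>> step_arm:
  commands: [60,0,-0.003,-0.06,0,0,0,60,0,-0.003,-0.11,0,0,0,60,0,-0.003,-0.15,0,0,0,60,0,-0.003,-0.172,0,0,0,60,0,-0.003,-0.172,0,0,0,15,0,-0.003,-0.172,0,0,0,15,0,-0.003,-0.172,0,0,0,15,0,-0.003,-0.172,0,0,0,15,0,-0.003,-0.172,0,0,0,15,0,-0.003,-0.172,0,0,0]
  squeeze: 25

```text
clock: 3.9
position: [0.5625, -0.1443, 0.1592]
ee_rot: [0.555, 0.832, 0.0, 0.0]
ft_force: [-3.7, -0.6, 4.7]
grip_width: 0.277
grasp_force: 28.1
```

Run:
```python
from h import *
a=.3935
for t in np.arange(.1,2.11,.1):
    y=-70*np.cos(t)+32*np.sin(t)+70; z=32*np.cos(t)+70*np.sin(t)-32
    print(round(t,2),(np.array([-np.sin(a)*y,np.cos(a)*y,z])/600).round(3))
```

```text
0.1 [-0.002  0.005  0.011]
0.2 [-0.005  0.012  0.022]
0.3 [-0.008  0.019  0.032]
0.4 [-0.011  0.028  0.041]
0.5 [-0.015  0.037  0.049]
0.6 [-0.019  0.047  0.057]
0.7 [-0.024  0.057  0.063]
0.8 [-0.028  0.068  0.068]
0.9 [-0.033  0.079  0.071]
1.0 [-0.038  0.091  0.074]
1.1 [-0.043  0.103  0.075]
1.2 [-0.048  0.115  0.075]
1.3 [-0.052  0.126  0.073]
1.4 [-0.057  0.138  0.071]
1.5 [-0.062  0.149  0.067]
1.6 [-0.066  0.16   0.062]
1.7 [-0.071  0.17   0.055]
1.8 [-0.075  0.18   0.048]
1.9 [-0.079  0.189  0.04 ]
2.0 [-0.082  0.197  0.031]
2.1 [-0.085  0.205  0.02 ]
```

>>> step_arm:
  commands: [15,-0.002,0.005,0.011,0,0,0,15,-0.005,0.012,0.022,0,0,0,15,-0.008,0.019,0.032,0,0,0,15,-0.011,0.028,0.041,0,0,0,15,-0.015,0.037,0.049,0,0,0,15,-0.019,0.047,0.057,0,0,0,15,-0.024,0.057,0.063,0,0,0,15,-0.028,0.068,0.068,0,0,0,15,-0.033,0.079,0.071,0,0,0,15,-0.038,0.091,0.074,0,0,0]

```text
clock: 5.15
position: [0.5396, -0.0896, 0.2032]
ee_rot: [0.556, 0.831, -0.0, 0.0]
ft_force: [-3.3, -6.6, 0.2]
grip_width: 0.276
grasp_force: 26.3
```

>>> step_arm:
  commands: [15,-0.005,0.012,0.001,0,0,0,15,-0.01,0.024,0.001,0,0,0,15,-0.014,0.035,-0.001,0,0,0,15,-0.019,0.047,-0.003,0,0,0,15,-0.024,0.058,-0.007,0,0,0,15,-0.028,0.069,-0.012,0,0,0,15,-0.033,0.079,-0.019,0,0,0,15,-0.037,0.089,-0.026,0,0,0,15,-0.041,0.098,-0.034,0,0,0,15,-0.044,0.105,-0.042,0,0,0]

```text
clock: 6.4
position: [0.5124, -0.0248, 0.178]
ee_rot: [0.555, 0.832, 0.0, -0.001]
ft_force: [-9.9, -0.7, 7.7]
grip_width: 0.272
grasp_force: 32.3
```

Run:
```python
from h import *
cv2.imwrite("pics/s2.png",cv2.resize(camera("scene")[150:390,80:400,::-1],None,fx=2.4,fy=2.4))
print(get_obs()["joint_pos"])
```

```text
[-0.62002453  0.12824173  0.63000605  1.85413761 -0.08335901  1.18733824
  0.43233812]
```

View pics/s2.png

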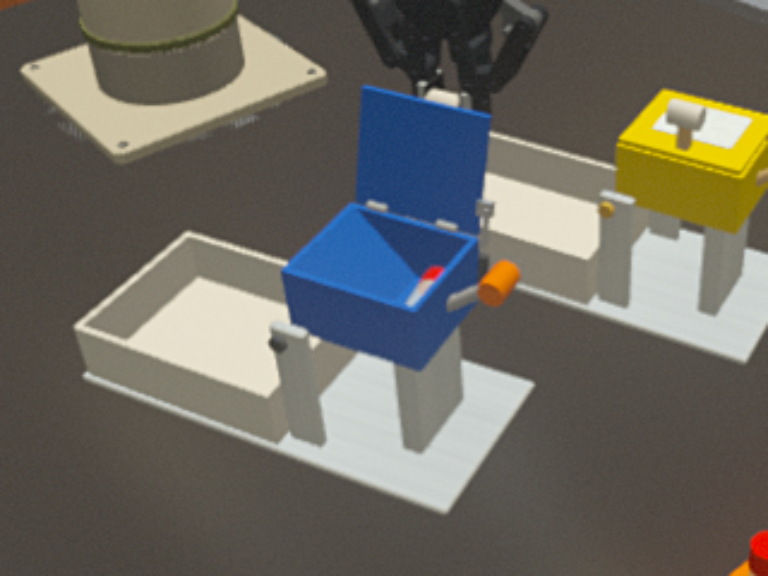

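>>> step_arm:
  commands: [50,-0.044,0,-0.0,0,0,0,50,0,0,0,0,0,0,50,0,0,0,0,0,0,50,0,0,0.08,0,0,0,50,0,0,0.18,0,0,0,50,0.05,-0.02,0.2,0,0,-0.06,50,0.1,-0.05,0.2,0,0,-0.11,50,0.15,-0.08,0.2,0,0,-0.17,50,0.19,-0.095,0.2,0,0,-0.23,50,0.19,-0.095,0.2,0,0,-0.28]

```text
clock: 7.7
position: [0.6282, -0.0831, 0.2967]
ee_rot: [0.858, 0.513, -0.001, 0.0]
ft_force: [-0.6, 0.1, 0.7]
grip_width: 0.58
grasp_force: 0.0
```

My first row carried a stray −0.044 x shift (a typo), so I'll finish the turn and check that the lid is still back.

>>> step_arm:
  commands: [50,0,0,0,0,0,-0.06,50,0,0,0,0,0,-0.11,50,0,0,0,0,0,-0.17,50,0,0,0,0,0,-0.22,50,0,0,0,0,0,-0.22,50,0,0,0,0,0,-0.22,50,0,0,0,0,0,-0.22,50,0,0,0,0,0,-0.22,50,0,0,0,0,0,-0.22,50,0,0,0,0,0,-0.22]

```text
clock: 8.95
position: [0.6274, -0.0832, 0.2973]
ee_rot: [0.981, 0.196, 0.0, 0.0]
ft_force: [-0.2, 0.0, -0.3]
grip_width: 0.586
grasp_force: 0.0
```

Run:
```python
from h import *
o=get_obs();im=camera("wrist")
print(o["position"],o["ee_rot"],o["joint_pos"])
y=R.from_quat(o["ee_rot"]).as_matrix()[:,1];print(np.degrees(np.arctan2(y[1],y[0])))
c=camera_params("wrist");T=np.array(c["tool_from_camera"])
W=np.eye(4);W[:3,:3]=R.from_quat(o["ee_rot"]).as_matrix();W[:3,3]=o["position"]
E=np.linalg.inv(W@T)
p=[.50713,-.13254,.3935]
print(cv2.projectPoints(s2w(p,[(130,0,147)]),cv2.Rodrigues(E[:3,:3])[0],E[:3,3],np.array(c["mtx"]),np.array(c["dist"]))[0][:,0])
sc=cv2.resize(camera("scene")[150:390,80:400],(640,480))
cv2.imwrite("pics/w3.png",cv2.resize(np.hstack([im,sc])[:,:,::-1],(800,300),interpolation=cv2.INTER_AREA))
```

```text
[ 0.62738087 -0.08322021  0.29733494] [9.80702798e-01 1.95504529e-01 2.27358940e-05 2.91781863e-05] [-0.60138702  0.43665111  0.93909087  1.37201468 -0.3490562   1.50480888
 -0.86316737]
-67.4516034492236
[[312.69668652 221.2021433 ]]
```

View pics/w3.png

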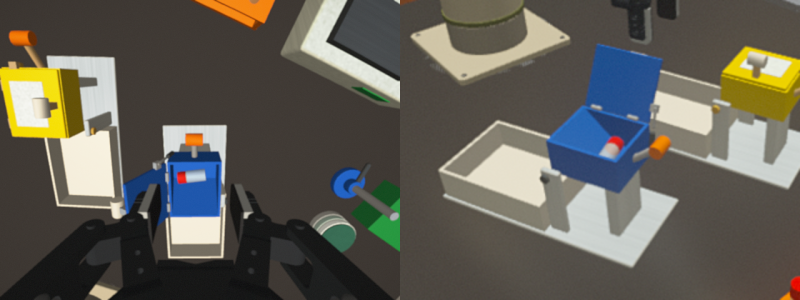

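>>> step_arm:
  commands: [50,-0.003,0.002,-0.08,0,0,0,50,-0.003,0.002,-0.16,0,0,0,50,-0.003,0.002,-0.22,0,0,0,50,-0.003,0.002,-0.26,0,0,0,50,-0.003,0.002,-0.278,0,0,0,50,-0.003,0.002,-0.278,0,0,0,15,-0.003,0.002,-0.278,0,0,0,15,-0.003,0.002,-0.278,0,0,0,15,-0.003,0.002,-0.278,0,0,0,15,-0.003,0.002,-0.278,0,0,0]
  squeeze: 25

```text
clock: 10.3
position: [0.6261, -0.0818, 0.1317]
ee_rot: [0.981, 0.196, 0.001, -0.0]
ft_force: [-2.3, 1.4, 5.3]
grip_width: 0.272
grasp_force: 27.8
```

Run:
```python
from h import *
a=.3935
for t in np.arange(.1,1.84,.1):
    x=130*np.cos(t)-52*np.sin(t)-130; z=130*np.sin(t)+52*np.cos(t)-52
    print(round(t,2),(np.array([np.cos(a)*x,np.sin(a)*x,z])/600).round(3))
```

```text
0.1 [-0.009 -0.004  0.021]
0.2 [-0.02  -0.008  0.041]
0.3 [-0.033 -0.014  0.06 ]
0.4 [-0.047 -0.019  0.078]
0.5 [-0.063 -0.026  0.093]
0.6 [-0.08  -0.033  0.107]
0.7 [-0.099 -0.041  0.119]
0.8 [-0.118 -0.049  0.129]
0.9 [-0.138 -0.057  0.137]
1.0 [-0.159 -0.066  0.142]
1.1 [-0.181 -0.075  0.146]
1.2 [-0.202 -0.084  0.147]
1.3 [-0.224 -0.093  0.145]
1.4 [-0.245 -0.102  0.142]
1.5 [-0.266 -0.11   0.136]
1.6 [-0.286 -0.119  0.127]
1.7 [-0.305 -0.127  0.117]
1.8 [-0.324 -0.134  0.105]
```

>>> step_arm:
  commands: [15,-0.004,-0.002,0.01,0,0,0,15,-0.009,-0.004,0.021,0,0,0,15,-0.014,-0.006,0.031,0,0,0,15,-0.02,-0.008,0.041,0,0,0,15,-0.026,-0.011,0.051,0,0,0,15,-0.033,-0.014,0.06,0,0,0,15,-0.04,-0.016,0.069,0,0,0,15,-0.047,-0.019,0.078,0,0,0,15,-0.055,-0.022,0.086,0,0,0,15,-0.063,-0.026,0.093,0,0,0]

```text
clock: 11.55
position: [0.5874, -0.0981, 0.1866]
ee_rot: [0.981, 0.195, -0.0, 0.0]
ft_force: [3.1, -2.6, -3.1]
grip_width: 0.274
grasp_force: 26.4
```

Tracking well. Continuing 0.5 → 1.0 rad.

>>> step_arm:
  commands: [15,-0.008,-0.003,0.007,0,0,0,15,-0.017,-0.007,0.014,0,0,0,15,-0.026,-0.011,0.02,0,0,0,15,-0.036,-0.015,0.026,0,0,0,15,-0.045,-0.019,0.031,0,0,0,15,-0.055,-0.023,0.036,0,0,0,15,-0.065,-0.027,0.04,0,0,0,15,-0.075,-0.031,0.044,0,0,0,15,-0.085,-0.036,0.047,0,0,0,15,-0.096,-0.04,0.049,0,0,0]

```text
clock: 12.8
position: [0.5305, -0.1221, 0.2165]
ee_rot: [0.981, 0.195, 0.001, 0.0]
ft_force: [4.2, -5.0, 1.4]
grip_width: 0.277
grasp_force: 26.1
```

>>> step_arm:
  commands: [15,-0.011,-0.004,0.002,0,0,0,15,-0.022,-0.009,0.004,0,0,0,15,-0.032,-0.014,0.005,0,0,0,15,-0.043,-0.018,0.005,0,0,0,15,-0.054,-0.023,0.004,0,0,0,15,-0.065,-0.027,0.003,0,0,0,15,-0.076,-0.032,0.002,0,0,0,15,-0.086,-0.036,0.0,0,0,0,15,-0.097,-0.04,-0.003,0,0,0,15,-0.107,-0.044,-0.006,0,0,0]

```text
clock: 14.05
position: [0.4665, -0.1492, 0.2132]
ee_rot: [0.981, 0.195, 0.001, 0.001]
ft_force: [3.0, -6.6, 3.2]
grip_width: 0.274
grasp_force: 26.7
```

>>> step_arm:
  commands: [15,-0.01,-0.004,-0.004,0,0,0,15,-0.02,-0.009,-0.009,0,0,0,15,-0.03,-0.013,-0.014,0,0,0,15,-0.039,-0.017,-0.019,0,0,0,15,-0.049,-0.02,-0.025,0,0,0,15,-0.058,-0.024,-0.031,0,0,0,15,-0.062,-0.026,-0.034,0,0,0,15,-0.062,-0.026,-0.034,0,0,0,15,-0.062,-0.026,-0.034,0,0,0,15,-0.062,-0.026,-0.034,0,0,0]

```text
clock: 15.3
position: [0.429, -0.165, 0.1926]
ee_rot: [0.981, 0.195, 0.001, 0.001]
ft_force: [1.7, -9.1, 3.7]
grip_width: 0.27
grasp_force: 28.6
```

Run:
```python
from h import *
a=camera("scene")[130:370,60:380];b=camera("top")[160:460,240:640]
cv2.imwrite("pics/s4.png",np.hstack([cv2.resize(a,(400,300)),b])[:,:,::-1])
print(get_obs()["joint_pos"])
```

```text
[-0.78354548 -0.10236093  1.02243068  1.97282869  0.09386966  1.22187233
 -0.97408773]
```

View pics/s4.png

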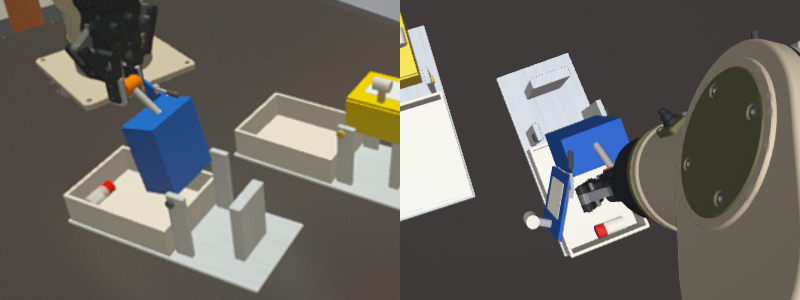

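>>> step_arm:
  commands: [38,0,0,0,0,0,0,38,0,0,0,0,0,0,38,0,0,0,0,0,0,38,0,0,0.02,0,0,0,38,0,0,0.05,0,0,0,38,0,0,0.1,0,0,0,38,0,0,0.15,0,0,0,38,0,0,0.2,0,0,0,38,0,0,0.2,0,0,0,38,0,0,0.2,0,0,0]

```text
clock: 16.65
position: [0.4286, -0.1636, 0.3117]
ee_rot: [0.981, 0.195, 0.0, -0.0]
ft_force: [0.9, -0.1, -0.7]
grip_width: 0.446
grasp_force: 0.0
```

Run:
```python
from h import *
o=get_obs()
a=camera("scene")[130:370,60:380];b=camera("wrist")
cv2.imwrite("pics/s5.png",np.hstack([cv2.resize(a,(400,300)),cv2.resize(b,(400,300))])[:,:,::-1])
p=[.50713,-.13254,.3935]
t=1.83;c,s=np.cos(t),np.sin(t);k=[(c*x-s*z,y,95+s*x+c*z) for x,y,z in[(130,0,52),(95,-40,48),(95,-40,0)]]
print((proj("scene",s2w(p,k))-[60,130])*1.25,o["position"])
```

```text
[[126.09430302  85.56330757]
 [117.90844374 127.56892969]
 [147.80702741 128.43039263]] [ 0.42862029 -0.16357048  0.31166417]
```

View pics/s5.png

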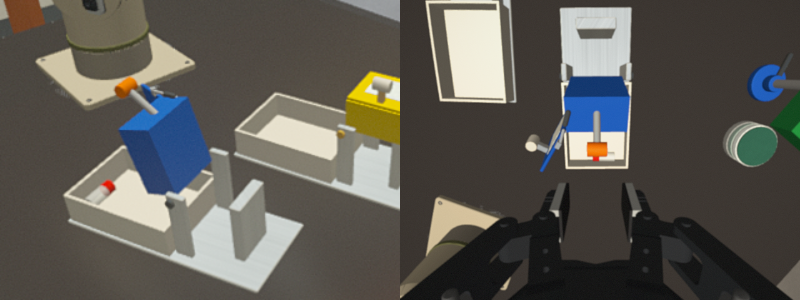

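The orange knob sits at (125,87), against (126,86) predicted at the stop. The lid is splayed back, the vial is in the tray, and the gripper is clear.

```bash
python3 -c "
from workcell import *
print(hand_in())"
```

```text
the job is handed in; nothing more can be done
None
```

The job is handed in at about 17 s on the clock: the lid was swung fully back first, then the box tipped to its stop, and the last pictures show the vial lying in the white tray with the gripper clear; no verdict was returned.

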